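Hold a control module in the guarded tester

TASK

Lift the tester's amber shutter fully up by the handle on its top, so that it stays up and uncovers the guard slot. Then pick up the control module with the orange connector, pass it connector first, upright and level, through the slot, and press it gently against the sprung contact head until the white line round its body reaches the face of the guard. Finish holding: the module stays gripped and pressed in there, clear of the slot's edges, not laid down or let go, and the blue-connector module and the other things on the bench are left alone.

Things in the scene. Friction and masses are not known exactly. Their poses are not given: they have to be found in the camera images.
- tester: fixed module tester, a clear-roofed box 230 mm wide, 140 mm high; origin on the bench in the plane of the front face of its white guard plate, under the slot's middle; +x points straight in through the slot, z up. Aluminium shutter channels 262 mm high stand 104 to 116 mm either side of the middle and reach 20 mm in front of the guard face; the grey base, 22 mm high, reaches 25 mm in front
- guard: the white guard plate, 10 mm thick, same origin and axes as the tester; the upright rectangular slot straight through it is 34 mm wide and 64 mm high (2 mm clearance all round the module), sill 50 mm and top edge 114 mm above the bench; its front edges have a yellow lead-in bevel, 4 mm at 45 degrees, opening towards the front
- slot (a point): the middle of the slot, in the front face of the guard plate, 82 mm above the bench; axes as the tester
- shutter (a joint): height in m by which the amber shutter is raised: 0 down, 0.100 at its top stop. It slides vertically, 9 mm in front of the guard face (15 mm with its rail); 3 to 5 N moves it and it stays where it is left. Lower edge 30 mm above the bench at 0. It covers part of the slot until raised 0.085; it starts at 0 to 0.025
- shutter_handle (a point): centre of the black handle bar on top of the shutter, moving with it: a level bar 96 mm long (tester's y), 12 mm thick (tester's x), 14 mm high, 185 mm above the bench at shutter 0; its two legs stand 76 mm apart with 29 mm free under the bar, and in front and behind it is free above 150 mm
- contact_head (a joint): how far in m the sprung contact head is pressed into the tester: 0 free, about 0.009 with the module's white line at the guard face, 0.016 at its hard stop. It moves along the tester's +x; the spring pushes back with 4 N at 0 and 10 N at 0.016
- contact_face (a point): the middle of the contact head's green face, 35 mm behind the front face of the guard when free, 82 mm above the bench; it moves with the head
- module: the module to test: loose, 170 mm long, 30 thick, 60 high, standing on its long edge, about 0.28 kg, black with grey ribbed rear and orange connector in front; origin under its middle, +x towards the connector, z up. The connector (22 x 48 mm) is the front 14 mm. White line round the body 44 mm behind the connector's tip. Grip it behind its middle: the front 110 mm must stay free of the gripper
- module_nose (a point): the tip of the orange connector, at its middle: 85 mm ahead of the module's origin, 30 mm above its underside; axes as the module
- other_module: a module of the same shape and size with a blue connector, standing on its edge; origin under its middle, +x towards its connector; leave alone
- multimeter: yellow hand multimeter lying on the bench, 170 x 82 x 50 mm; origin under its middle; leave alone
- cleaner: white bottle of cleaner with a red cap, 60 mm across, 170 mm high; origin under its middle; leave alone
- screwdriver: screwdriver with a red handle lying on the bench; leave alone
- reel: steel reel standing on end, 64 mm across and 50 mm high; origin under its middle; leave alone
- parts_bin: open blue bin, 150 x 100 x 50 mm; origin under its middle; leave alone
Not all that is in view belongs to the job. Leave any red look-alike of the module alone.

How it is judged:
On the way, in this order (a step that is already met when the one before it is completed fails the run):
1. the shutter is fully up (within 8 mm of its top stop) (value of joint shutter above 0.092 m), for 0.2 s.
2. the gripped module has gone connector first into the slot (x of module_nose in the frame of slot above 0.018 m and y of module_nose in the frame of slot between -0.008 and 0.008 m and z of module_nose in the frame of slot between -0.008 and 0.008 m and contact force between the fingers and module above 3 N), for 0.1 s.
At the end, for the whole second after the job is handed in: The module is gripped, still, level and in line with the slot (4 degrees), through it with the white line at the guard face (at most 5 mm short), pressing the contact head back at least 5 mm; it does not rest on the guard (under 2 N); the shutter is fully up (within 8 mm) (value of joint contact_head above 0.005 m and contact force between module and contact_head above 3 N and x of module_nose in the frame of slot above 0.039 m and y of module_nose in the frame of slot between -0.005 and 0.005 m and z of module_nose in the frame of slot between -0.005 and 0.005 m and angle between the x axis of module and the x axis of tester, either way round below 0.07 rad and angle between module's own z axis and vertical below 0.07 rad and contact force between the fingers and module above 5 N and contact force between module and guard below 2 N and linear speed of module below 0.02 m/s and value of joint shutter above 0.092 m); the arm keeps its last pose, push and grip.
It fails at once if the contact head is rammed (over 30 N) (contact force between module and contact_head above 30 N).
It fails at once if the other module is moved by over 20 mm or tipped (distance of other_module from where it was at the start of the episode above 0.02 m or angle between other_module's own z axis and vertical above 0.3 rad).
It fails at once if another thing on the bench is moved by over 30 mm (distance of any of multimeter, cleaner, screwdriver, reel, parts_bin from where it was at the start of the episode above 0.03 m).
It also fails if it takes over 61 s, if anything falls off the work surface, if the arm or the gripper's body presses on something with over 40 N, if the wrist force passes 120 N, or if a joint passes its speed limit or range.

ROBOT

A 7-joint arm with a two-finger parallel gripper is mounted at the origin on the work surface. World frame = base frame: x ahead of the robot, y to its left, z up, the work surface at z = 0. Lengths are in m, angles in rad, forces in N, time in s.
With the tool pointing down it reaches from about 0.4 to 0.75 m from the base axis. Payload 19.5 kg.
Tool frame: the origin (TCP) lies midway between the tips of the shut fingers; the grasp point (between the pads) lies 19 mm behind it (hold_point_z is the distance from the TCP to the grasp point, in m); z points along the fingers, y is the line along which they close (so a half turn about z gives the same grasp; the last joint's range is limited). The gripper opens to 85 mm and grips with 20 to 120 N. Pads are 22 mm wide; open, the fingers measure 114 mm over their backs; the gripper's body (76 mm by 85 mm) begins 54 mm behind the grasp point. The pads swing forward as they close: fully open they stand 13 mm farther back than shut.
Start: joints at [1.258, 0.707, -0.028, 1.485, 0.022, 0.951, -0.075], TCP at [0.154, -0.554, 0.231] pointing down, gripper open.
Joint ranges: [-2.71, 2.71], [-0.32, 2.16], [-1.57, 1.52], [0, 2.45], [-1.46, 4.6], [0, 2.02], [-2.83, 2.83]. Speed limits (rad/s): [1.89, 1.89, 2.57, 2.57, 3.01, 3.01, 3.01].

INTERFACE

Orientations are given as a 3x3 rotation matrix whose columns are the frame's x, y, z axes.
In Python, from plant import get_obs, snapshot, job_done, hold_point_z gives the robot as it stands. The module is installed in compiled form; this text tells all that it offers.
- The arm moves only by the shell command python3 -m handwheel 'ROWS'. ROWS is JSON, a list of rows, each a list of 3 entries, a list of its own where there are three numbers: the shift along the tool's x, y, z normalised to -1 to 1, where 1 is 0.25 m, then the turn, a rotation vector about the tool's x, y, z normalised to -1 to 1, where 1 is 90 degrees, then the opening, from -1 (shut) to 1 (fully open), so that 0 is half open. A call has 1 to 10 rows; each row is the pose to reach, as a shift and turn from the pose commanded when the call began, along the tool's axes at that moment; what a row does not reach only later rows make up. A row lasts 1/8 s, in which the tool goes at most 62.5 mm and 10.7 degrees, less where a joint would pass 70% of its speed; a pose out of reach is approached as far as the arm can. A call with a number of a shift or a turn outside -1 to 1 is refused whole. A call with a gripper value outside its range is refused whole. The fingers move at their own pace and stop on an object; the grip force is fixed at half the most. Time passes only in rows, so rows that repeat a pose let the fingers close. It gives the time, the measured TCP pose, the force, the opening and the grip force at its end, in the units of the state.
- get_obs(): the state, without advancing time (a new reading comes with each control period).
- snapshot(name): name is "scene" or "top"; returns a dict with "pixels" (480x640x3 uint8, blue, green, red), "vfov" (degrees; the focal length in pixels is half the picture's height over the tangent of half this angle, whatever the lens; pixels are square), "cx", "cy" (the principal point, pixels), "R" (3x3) and "t" (3): a world point X has camera coordinates R X + t. Camera axes: x right, y down, z forward; pixel columns grow to the right and rows downward; lengths in m; the calibration is good to about 2 mm. A picture is of the moment at which its call begins. There is no depth.
- job_done(): hands the job in; it is judged then, once.
The state is a dict: "clock": time; "joints": joint angles; "qd": joint speeds; "effort": joint torques, N m; "position": TCP position; "ee_rot": TCP orientation; "contact_force": force on the tool from outside, world axes, zero at the start; "ft_torque": the same for the moment, N m; "finger_gap": finger opening in m; "grip_force": force on a finger pad.
Only numpy, scipy, OpenCV 4.12 (cv2) and the standard library are available. Lean on these libraries where they do the work, as an engineer would, in place of code of your own. Each camera call takes 0.05 s, during which the arm holds its last target. There are 200 camera calls.

## Working session

There is one attempt and no reset: what is moved stays moved. The work goes in short steps, Python scripts to look and compute and a shell command to move; the robot and the scene stay as the last step left them, time stands still between calls to the robot, and variables do not carry over. Pictures are saved under pics/ and viewed, at most 10 in all, crops included, and the job is handed in when it is done.

```bash
mkdir -p pics
cat > h.py <<'E'
import numpy as np, cv2
from plant import get_obs, snapshot, job_done, hold_point_z
def cam(n,f=None):
    s=snapshot(n); s['R']=np.array(s['R']); s['t']=np.array(s['t'])
    s['f']=240/np.tan(np.radians(s['vfov'])/2)
    if f: cv2.imwrite('pics/'+f,s['pixels'])
    return s
def ray(s,uv):
    d=np.array([(uv[0]-s['cx'])/s['f'],(uv[1]-s['cy'])/s['f'],1.])
    return -s['R'].T@s['t'], s['R'].T@d
def onz(s,uv,z):
    o,d=ray(s,uv); return o+d*(z-o[2])/d[2]
def proj(s,X):
    c=s['R']@np.array(X)+s['t']; return c[:2]/c[2]*s['f']+[s['cx'],s['cy']]
def tri(s1,u1,s2,u2):
    A=[];b=[]
    for s,u in((s1,u1),(s2,u2)):
        o,d=ray(s,u); d/=np.linalg.norm(d); P=np.eye(3)-np.outer(d,d); A.append(P);b.append(P@o)
    return np.linalg.lstsq(np.vstack(A),np.hstack(b),rcond=None)[0]
E
python3 - <<'E'
from h import *
import pickle
o=get_obs(); print(o['position'],np.round(o['ee_rot'],3),o['finger_gap'],hold_point_z if not callable(hold_point_z) else hold_point_z())
for n in('scene','top'):
    s=cam(n,n+'1.png'); pickle.dump(s,open(n+'1.pkl','wb')); print(n,s['vfov'],s['cx'],s['cy'],-s['R'].T@s['t'],s['R'].round(3).tolist())
E
```

```text
[ 0.15374387 -0.55379316  0.23083485] [[ 0.964  0.267 -0.   ]
 [ 0.267 -0.964  0.001]
 [-0.    -0.001 -1.   ]] 0.08544006746005917 0.0187
scene 54.01882712449808 316.75472936428986 239.5588832062958 [ 0.962206   -0.85701895  0.6914292 ] [[0.874, 0.486, 0.017], [0.259, -0.435, -0.863], [-0.412, 0.758, -0.506]]
top 55.668593290133884 312.93458179339603 242.24715693298862 [ 0.34247488 -0.02610498  1.38426471] [[0.014, -1.0, -0.001], [-0.989, -0.014, -0.145], [0.145, 0.003, -0.989]]
```

View pics/scene1.png

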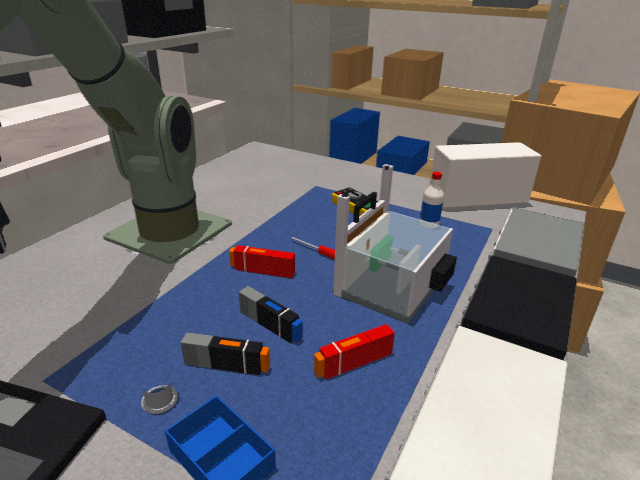

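View pics/top1.png

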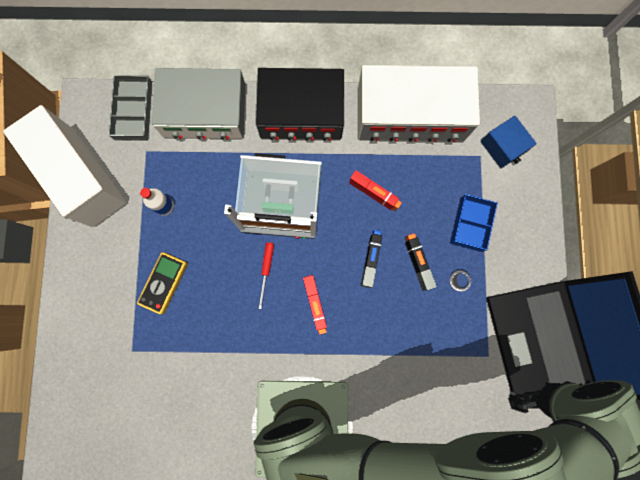

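The scene view shows the tester (guard towards the robot), the orange module at about (226,353) and the blue one at (270,313). In the top view the tester is at (275,200), the target module runs from (411,238) to (430,288), and the blue module is at (372,260). I'll zoom in next.

Run:
```python
import cv2,numpy as np
a=cv2.imread('pics/top1.png'); b=cv2.imread('pics/scene1.png')
c1=cv2.resize(a[145:245,220:330],None,fx=4,fy=4,interpolation=cv2.INTER_CUBIC) 
c2=cv2.resize(a[225:300,355:445],None,fx=4,fy=4,interpolation=cv2.INTER_CUBIC)
im=np.zeros((400,800,3),np.uint8); im[:400,:440]=c1; im[:300,440:800]=c2
cv2.imwrite('pics/c1.png',im)
c=cv2.resize(b[160:310,320:460],None,fx=4,fy=4,interpolation=cv2.INTER_CUBIC); cv2.imwrite('pics/c2.png',c)
```

```text
(no output)
```

View pics/c1.png

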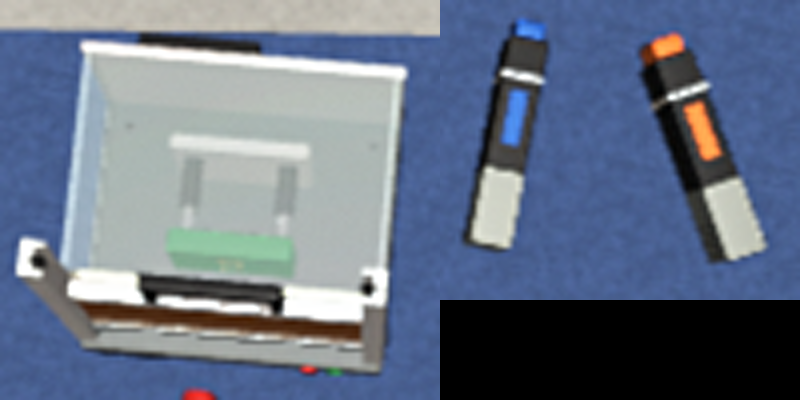

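View pics/c2.png

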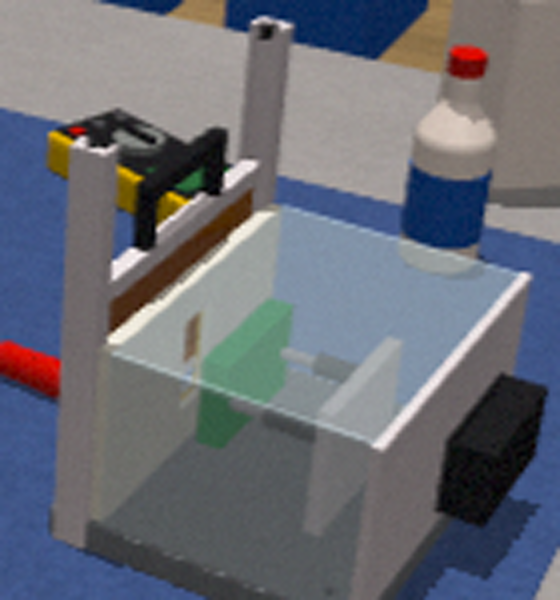

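The crops show the handle bar in the top view from (255,216) to (291,218), and channel tops at (228,209) and (313,216). They also show the module's top face with its rear edge at (426,290) to (436,287).

Run:
```python
from h import *
import pickle
S=pickle.load(open('scene1.pkl','rb'));T=pickle.load(open('top1.pkl','rb'))
t=lambda x,y:(x/4+220-.375,y/4+145-.375); m=lambda x,y:((x-440)/4+355-.375,y/4+225-.375); s=lambda x,y:(x/4+320-.375,y/4+160-.375)
p=lambda n,v:print(n,np.round(v,4))
p('chL',tri(T,t(31,258),S,s(270,28))); p('chR',tri(T,t(374,285),S,s(93,143)))
p('chL z',onz(T,t(31,258),.262)); p('chR z',onz(T,t(374,285),.262))
p('hL',tri(T,t(141,282),S,s(222,133))); p('hR',tri(T,t(283,290),S,s(143,182)))
for z in (.192,.202,.212): p('hL z',onz(T,t(141,282),z)); p('hR z',onz(T,t(283,290),z))
p('baseL',onz(T,t(88,347),.022)); p('baseR',onz(T,t(380,371),.022))
p('bkL',onz(T,t(82,47),.14)); p('bkR',onz(T,t(405,73),.14))
p('bkR tri',tri(T,t(405,73),S,s(528,275)))
for n,u in dict(rearR=(765,247),rearL=(725,262),gbR=(742,175),gbL=(705,190),wR=(709,84),wL=(668,97),fr=(690,53),fl=(650,70),lab=(702,132)).items(): p(n,onz(T,m(*u),.06))
hsv=cv2.cvtColor(T['pixels'],cv2.COLOR_BGR2HSV)
o=cv2.inRange(hsv,(5,150,120),(18,255,255)); o[:,:400]=0;o[:,445:]=0;o[:225]=0;o[300:]=0
k,_,st,c=cv2.connectedComponentsWithStats(o)
for i in range(1,k): p(st[i],onz(T,c[i],.06));
```

```text
chL [0.5876 0.194  0.2596]
chR [ 0.5723 -0.0231  0.2641]
chL z [0.588 0.194 0.262]
chR z [ 0.5737 -0.0226  0.262 ]
hL [0.5844 0.1311 0.2118]
hR [0.5774 0.0363 0.2172]
hL z [0.5879 0.1335 0.192 ]
hR z [0.5838 0.0384 0.192 ]
hL z [0.5859 0.1321 0.202 ]
hR z [0.5818 0.0379 0.202 ]
hL z [0.5838 0.1308 0.212 ]
hR z [0.5798 0.0373 0.212 ]
baseL [0.572  0.1948 0.022 ]
baseR [ 0.5567 -0.0273  0.022 ]
bkL [0.7684 0.188  0.14  ]
bkR [ 0.7525 -0.042   0.14  ]
bkR tri [ 0.7665 -0.0268  0.2317]
rearR [ 0.4118 -0.3812  0.06  ]
rearL [ 0.4005 -0.3519  0.06  ]
gbR [ 0.4639 -0.3657  0.06  ]
gbL [ 0.4526 -0.3385  0.06  ]
wR [ 0.5307 -0.343   0.06  ]
wL [ 0.5206 -0.3127  0.06  ]
fr [ 0.5536 -0.3294  0.06  ]
fl [ 0.5405 -0.2998  0.06  ]
lab [ 0.4951 -0.3371  0.06  ]
[408 234   8   6  34] [ 0.5579 -0.3124  0.06  ]
[416 250   9  15  75] [ 0.4963 -0.3374  0.06  ]
```

```bash
cat >> h.py <<'E'
from scipy.spatial.transform import Rotation as Ro
def Rd(yaw):
    c,s=np.cos(np.radians(yaw)),np.sin(np.radians(yaw)); return np.array([[c,s,0],[s,-c,0],[0,0,-1.]])
def go(p,yaw,p0=None,R0=None):
    o=get_obs(); p0=np.array(o['position'] if p0 is None else p0); R0=np.array(o['ee_rot'] if R0 is None else R0)
    sh=R0.T@(np.array(p)-p0)/.25; tr=Ro.from_matrix(R0.T@Rd(yaw)).as_rotvec()/(np.pi/2)
    print('shift',sh.round(4),'turn',tr.round(4)); return np.array(p),Rd(yaw)
E
python3 - <<'E'
from h import *
a=go([.25,-.37,.36],33)
b=go([.38,-.20,.36],55,*a)
b=go([.50,-.05,.36],75,*b)
c=go([.577,.085,.36],86.1,*b)
E
```

```text
shift [ 0.5676 -0.606  -0.5159] turn [-6.000e-04 -1.000e-04 -1.943e-01]
shift [ 0.8065 -0.2871  0.    ] turn [ 0.      0.     -0.2444]
shift [0.7668 0.049  0.    ] turn [ 0.      0.     -0.2222]
shift [0.6013 0.1577 0.    ] turn [ 0.      0.     -0.1233]
```

```bash
python3 -m handwheel '[[[0.1,-0.1,-0.25],[0,0,0],1],[[0.3,-0.3,-0.516],[0,0,-0.1],1],[[0.568,-0.606,-0.516],[0,0,-0.194],1],[[0.568,-0.606,-0.516],[0,0,-0.194],1],[[0.568,-0.606,-0.516],[0,0,-0.194],1],[[0.568,-0.606,-0.516],[0,0,-0.194],1]]'
python3 - <<'E'
from h import *
b=go([.40,-.18,.36],55)
c=go([.577,.085,.36],86.1,*b)
E
```

```text
clock: 0.85
position: [0.2501, -0.3701, 0.3603]
ee_rot: [[0.839, 0.545, -0.0], [0.545, -0.839, -0.0], [-0.0, 0.0, -1.0]]
contact_force: [-0.2, -1.4, -0.5]
finger_gap: 0.0853
grip_force: 0.0
shift [ 0.917  -0.3113  0.0011] turn [ 0.000e+00  1.000e-04 -2.444e-01]
shift [ 1.2744 -0.028   0.    ] turn [ 0.      0.     -0.3456]
```

```bash
python3 -m handwheel '[[[0.917,-0.311,0],[0,0,-0.244],1],[[0.917,-0.311,0],[0,0,-0.244],1],[[0.917,-0.311,0],[0,0,-0.244],1],[[0.917,-0.311,0],[0,0,-0.244],1],[[0.917,-0.311,0],[0,0,-0.244],1]]'
python3 -m handwheel '[[[0.98,-0.022,0],[0,0,-0.27],1],[[0.98,-0.022,0],[0,0,-0.27],1],[[0.98,-0.022,0],[0,0,-0.27],1],[[0.98,-0.022,0],[0,0,-0.27],1],[[0.98,-0.022,0],[0,0,-0.27],1]]' >/dev/null
python3 - <<'E'
from h import *
print(get_obs()['position'])
c=go([.576,.0855,.36],86.1)
c=go([.576,.0855,.188],86.1,*c)
E
```

```text
clock: 1.48
position: [0.4018, -0.1784, 0.3595]
ee_rot: [[0.571, 0.821, -0.001], [0.821, -0.571, 0.002], [0.001, -0.001, -1.0]]
contact_force: [-0.4, -1.5, -0.3]
finger_gap: 0.0856
grip_force: 0.0
[0.53766088 0.02525861 0.35869027]
shift [ 0.2651  0.1063 -0.0052] turn [-0.0014 -0.0007 -0.0747]
shift [0.    0.    0.688] turn [0. 0. 0.]
```

```bash
python3 -m handwheel '[[[0.265,0.106,-0.005],[0,0,-0.075],1],[[0.265,0.106,-0.005],[0,0,-0.075],1],[[0.265,0.106,-0.005],[0,0,-0.075],1],[[0.265,0.106,-0.005],[0,0,-0.075],1],[[0.265,0.106,0.683],[0,0,-0.075],1],[[0.265,0.106,0.683],[0,0,-0.075],1],[[0.265,0.106,0.683],[0,0,-0.075],1],[[0.265,0.106,0.683],[0,0,-0.075],1],[[0.265,0.106,0.683],[0,0,-0.075],1]]'
python3 - <<'E'
from h import *
a=cam('scene')['pixels'];b=cam('top')['pixels']
im=np.hstack([cv2.resize(a[130:330,310:460],None,fx=2.66,fy=2.66),cv2.resize(b[145:245,220:295],None,fx=5.32,fy=5.32)])
cv2.imwrite('pics/h1.png',im);print(im.shape)
E
```

```text
clock: 3.22
position: [0.5755, 0.0833, 0.1917]
ee_rot: [[0.071, 0.997, 0.002], [0.997, -0.071, 0.0], [0.001, 0.002, -1.0]]
contact_force: [-0.4, 0.3, -0.4]
finger_gap: 0.0853
grip_force: 0.0
(532, 798, 3)
```

View pics/h1.png

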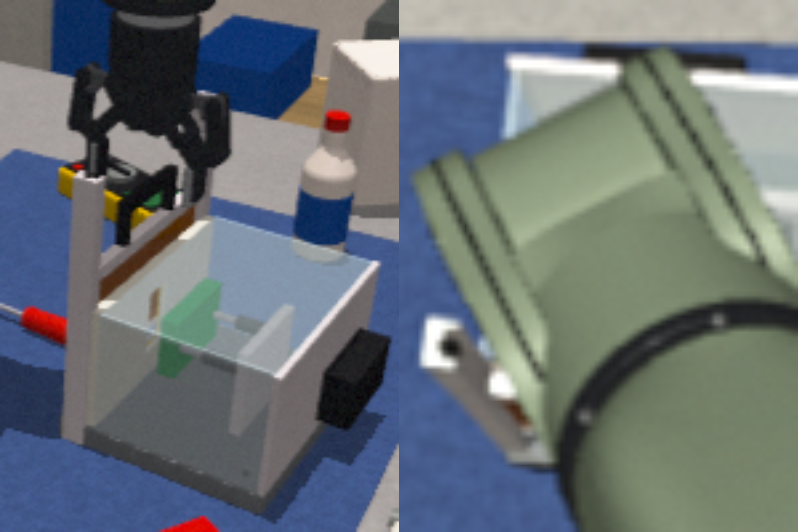

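The scene crop shows the open fingers straddling the bar, whose centre is near crop (150,200), with the bar between them. I'll close and read the forces.

```bash
python3 -m handwheel '[[[0,0,0],[0,0,0],-1],[[0,0,0],[0,0,0],-1],[[0,0,0],[0,0,0],-1],[[0,0,0],[0,0,0],-1],[[0,0,0],[0,0,0],-1],[[0,0,0],[0,0,0],-1],[[0,0,0],[0,0,0],-1],[[0,0,0],[0,0,0],-1]]'
```

```text
clock: 4.32
position: [0.5798, 0.0835, 0.1911]
ee_rot: [[0.072, 0.997, 0.012], [0.997, -0.072, 0.002], [0.003, 0.012, -1.0]]
contact_force: [35.7, -2.2, -2.1]
finger_gap: 0.0112
grip_force: 61.8
```

```bash
python3 -m handwheel '[[[0,0.018,0],[0,0,0],-1],[[0,0.018,0],[0,0,0],-1],[[0,0.018,-0.06],[0,0,0],-1],[[0,0.018,-0.12],[0,0,0],-1],[[0,0.018,-0.18],[0,0,0],-1],[[0,0.018,-0.24],[0,0,0],-1],[[0,0.018,-0.28],[0,0,0],-1],[[0,0.018,-0.28],[0,0,0],-1]]'
```

```text
clock: 5.32
position: [0.58, 0.0834, 0.2604]
ee_rot: [[0.07, 0.998, 0.002], [0.998, -0.07, 0.0], [0.001, 0.002, -1.0]]
contact_force: [5.8, -0.9, 4.4]
finger_gap: 0.0109
grip_force: 63.2
```

```bash
for i in 1 2 3; do python3 -m handwheel '[[[0,0,-0.008],[0,0,0],-1],[[0,0,-0.016],[0,0,0],-1],[[0,0,-0.016],[0,0,0],-1]]' | egrep 'pos|contact'; done
```

```text
position: [0.58, 0.0834, 0.2637]
contact_force: [9.0, -0.2, -0.4]
position: [0.5799, 0.0834, 0.267]
contact_force: [11.7, 1.1, -10.6]
position: [0.5797, 0.0833, 0.2676]
contact_force: [27.9, 5.5, -61.5]
```

```bash
python3 -m handwheel '[[[0,0,0.02],[0,0,0],-1],[[0,0,0.02],[0,0,0],-1],[[0,0,0.02],[0,0,0],-1]]' | egrep 'pos|contact'; python3 -m handwheel '[[[0,0,0],[0,0,0],1],[[0,0,0],[0,0,0],1],[[0,0,0],[0,0,0],1],[[0,0,0],[0,0,0],1],[[0,0,0],[0,0,0],1],[[0,0,0],[0,0,0],1]]'
python3 - <<'E'
from h import *
b=go([.53,-.02,.36],80)
E
```

```text
position: [0.5799, 0.0834, 0.2663]
contact_force: [10.3, -0.7, -3.9]
clock: 7.58
position: [0.5792, 0.0834, 0.2665]
ee_rot: [[0.07, 0.998, -0.0], [0.998, -0.07, 0.0], [0.0, -0.0, -1.0]]
contact_force: [-1.0, 0.3, 0.5]
finger_gap: 0.0856
grip_force: 0.0
shift [-0.4264 -0.1675 -0.3738] turn [-0.0001 -0.      0.0665]
```

```bash
python3 -m handwheel '[[[0,0,-0.2],[0,0,0],1],[[0,0,-0.4],[0,0,0],1],[[-0.25,-0.15,-0.4],[0,0,0.1],1],[[-0.5,-0.3,-0.4],[0,0,0.22],1],[[-0.75,-0.4,-0.4],[0,0,0.33],1],[[-0.95,-0.5,-0.4],[0,0,0.44],1],[[-0.95,-0.5,-0.4],[0,0,0.44],1]]' | egrep 'pos|clock'
python3 - <<'E'
from h import *
b=go([.4372,-.3551,.30],20.3)
b=go([.4372,-.3551,.14],20.3,*b)
E
```

```text
clock: 8.45
position: [0.4362, -0.1476, 0.3669]
shift [-0.594   0.5794  0.2688] turn [0.0007 0.0004 0.2854]
shift [0.   0.   0.64] turn [0. 0. 0.]
```

```bash
python3 -m handwheel '[[[-0.594,0.579,0.269],[0,0,0.285],1],[[-0.594,0.579,0.269],[0,0,0.285],1],[[-0.594,0.579,0.269],[0,0,0.285],1],[[-0.594,0.579,0.269],[0,0,0.285],1],[[-0.594,0.579,0.269],[0,0,0.285],1],[[-0.594,0.579,0.269],[0,0,0.285],1],[[-0.594,0.579,0.909],[0,0,0.285],1],[[-0.594,0.579,0.909],[0,0,0.285],1],[[-0.594,0.579,0.909],[0,0,0.285],1],[[-0.594,0.579,0.909],[0,0,0.285],1]]'
python3 - <<'E'
from h import *
import pickle
go([.4372,-.3551,.0145],20.3)
S=cam('scene');b=cam('top');T=pickle.dump((S,b),open('s2.pkl','wb'))
a=S['pixels'];b=b['pixels']
im=np.hstack([cv2.resize(a[150:450,140:400],None,fx=1.5,fy=1.5),cv2.resize(b[140:300,220:440],(400,291))[:450] if 0 else cv2.copyMakeBorder(cv2.resize(b[140:300,220:440],(400,291)),0,159,0,0,0)])
cv2.imwrite('pics/m1.png',im);print(im.shape)
E
```

```text
clock: 9.7
position: [0.4401, -0.3508, 0.1384]
ee_rot: [[0.935, 0.355, -0.002], [0.355, -0.935, 0.002], [-0.001, -0.003, -1.0]]
contact_force: [0.1, 0.3, 1.1]
finger_gap: 0.0852
grip_force: 0.0
shift [-0.0163  0.0132  0.4954] turn [-0.0017  0.0008  0.0056]
(450, 790, 3)
```

View pics/m1.png

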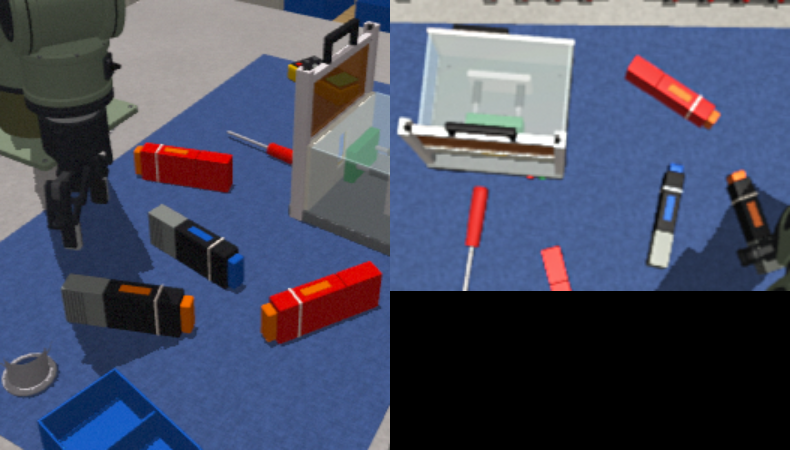

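The shutter is up and stays (handle bar at crop (340,40)), and the gripper hovers over the module's grey rear. Next I'll descend and grip.

```bash
python3 -m handwheel '[[[-0.016,0.013,0.2],[0,0,0.006],1],[[-0.016,0.013,0.35],[0,0,0.006],1],[[-0.016,0.013,0.45],[0,0,0.006],1],[[-0.016,0.013,0.495],[0,0,0.006],1],[[-0.016,0.013,0.495],[0,0,0.006],1],[[-0.016,0.013,0.495],[0,0,0.006],1]]'
python3 -m handwheel '[[[0,0,0],[0,0,0],-1],[[0,0,0],[0,0,0],-1],[[0,0,0],[0,0,0],-1],[[0,0,0],[0,0,0],-1],[[0,0,0],[0,0,0],-1],[[0,0,0],[0,0,0],-1],[[0,0,0],[0,0,0],-1]]'
```

```text
clock: 10.55
position: [0.4383, -0.357, 0.0169]
ee_rot: [[0.939, 0.345, 0.001], [0.345, -0.939, -0.001], [0.001, 0.002, -1.0]]
contact_force: [0.6, 0.2, 0.1]
finger_gap: 0.0852
grip_force: 0.0
clock: 11.42
position: [0.438, -0.3569, 0.0159]
ee_rot: [[0.939, 0.345, 0.001], [0.345, -0.939, -0.001], [0.0, 0.001, -1.0]]
contact_force: [-0.8, -1.6, 6.7]
finger_gap: 0.0295
grip_force: 59.1
```

```bash
python3 -m handwheel '[[[0,0,-0.1],[0,0,0],-1],[[0,0,-0.3],[0,0,0],-1],[[0,0,-0.6],[0,0,0],-1],[[0,0,-0.6],[0,0,0],-1],[[0,0,-0.6],[0,0,0],-1]]'
python3 - <<'E'
from h import *
a=go([.42,-.14,.166],8)
b=go([.39,.0975,.166],-3.9,*a)
b=go([.39,.0975,.068],-3.9,*b)
E
```

```text
clock: 12.05
position: [0.4376, -0.3565, 0.1654]
ee_rot: [[0.939, 0.345, 0.0], [0.345, -0.939, -0.0], [0.0, 0.0, -1.0]]
contact_force: [0.3, -0.8, -4.3]
finger_gap: 0.0296
grip_force: 60.1
shift [ 0.2328 -0.8371 -0.0026] turn [ 0.     -0.      0.1355]
shift [ 0.0134 -0.9575  0.    ] turn [0.     0.     0.1322]
shift [0.    0.    0.392] turn [0. 0. 0.]
```

```bash
python3 -m handwheel '[[[0.05,-0.2,0],[0,0,0.03],-1],[[0.1,-0.4,0],[0,0,0.06],-1],[[0.16,-0.6,0],[0,0,0.1],-1],[[0.233,-0.837,0],[0,0,0.136],-1],[[0.233,-0.837,0],[0,0,0.136],-1],[[0.233,-0.837,0],[0,0,0.136],-1]]' | egrep 'pos|gap'
python3 -m handwheel '[[[0.003,-0.2,0],[0,0,0.03],-1],[[0.006,-0.4,0],[0,0,0.06],-1],[[0.01,-0.6,0],[0,0,0.1],-1],[[0.013,-0.8,0],[0,0,0.132],-1],[[0.013,-0.957,0],[0,0,0.132],-1],[[0.013,-0.957,0.2],[0,0,0.132],-1],[[0.013,-0.957,0.392],[0,0,0.132],-1],[[0.013,-0.957,0.392],[0,0,0.132],-1],[[0.013,-0.957,0.392],[0,0,0.132],-1]]'
python3 - <<'E'
from h import *
import pickle
S=cam('scene');b=cam('top');pickle.dump((S,b),open('s3.pkl','wb'))
a=S['pixels'];b=b['pixels']
im=np.hstack([cv2.resize(a[160:310,250:385],None,fx=3,fy=3),cv2.resize(b[180:280,225:320],(380,400),interpolation=cv2.INTER_CUBIC)[:400] if 0 else cv2.copyMakeBorder(cv2.resize(b[180:290,225:320],(380,440)),0,10,0,0,0)])
cv2.imwrite('pics/p1.png',im);print(im.shape)
E
```

```text
position: [0.4197, -0.1402, 0.1645]
finger_gap: 0.0296
clock: 13.92
position: [0.3907, 0.0967, 0.0687]
ee_rot: [[0.998, -0.07, 0.0], [-0.07, -0.998, -0.0], [0.0, -0.0, -1.0]]
contact_force: [-0.6, 0.8, -2.6]
finger_gap: 0.0297
grip_force: 60.7
(450, 785, 3)
```

View pics/p1.png

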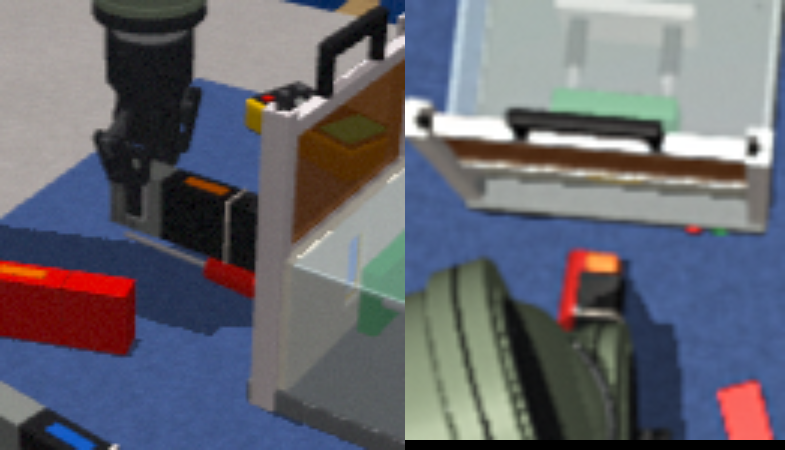

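The module is held level. In the top view its orange tip is at crop (602,262) and the slot's yellow sill bevel at crop (627,182). I'll measure both in the tester frame.

Run:
```python
from h import *
import pickle
S,T=pickle.load(open('s3.pkl','rb'))
ax=np.array([np.cos(-.068),np.sin(-.068)]); ay=np.array([-ax[1],ax[0]])
G=np.array([.590,.0845])
f=lambda P:np.round([(P[:2]-G)@ax,(P[:2]-G)@ay],4)
h=cv2.cvtColor(T['pixels'],cv2.COLOR_BGR2HSV)
o=cv2.inRange(h,(8,150,150),(20,255,255)); o[:240]=0;o[255:]=0;o[:,:262]=0;o[:,285:]=0
ys,xs=np.nonzero(o); print('orange',xs.min(),xs.max(),ys.min(),ys.max())
for y in range(ys.min(),ys.max()+1): print(y,xs[ys==y])
for n,u in dict(L=(xs.min()-.5,ys.mean()),R=(xs.max()+.5,ys.mean()),F=(xs.mean(),ys.min()-.5)).items(): print(n,f(onz(T,u,.107)))
w=T['pixels'][222:230,262:300].astype(int)
for i,r in enumerate(w): print(222+i,' '.join('%d/%d/%d'%tuple(p) for p in r[5:30]))
print('W row profile'); print([tuple(map(int,p)) for p in T['pixels'][257,266:286]]); print([tuple(map(int,p)) for p in T['pixels'][258,266:286]])
print('base front corners',f(onz(T,(225+(475-405)/4,180+207/4),.022)),f(onz(T,(225+(764-405)/4,180+232/4),.022)))
```

```text
orange 270 277 243 247
243 [271 272]
244 [270 271 272 273 274 275 276 277]
245 [270 271 272 273 274 275 276 277]
246 [270 271 272 273 274 275 276 277]
247 [271 272 273 274 275 276 277]
L [-0.0722  0.0111]
R [-0.0703 -0.0115]
F [-0.0632  0.0006]
222 126/137/150 143/154/163 134/147/158 115/130/147 113/129/145 107/123/142 99/116/135 100/117/136 78/97/122 59/80/108 58/77/107 46/66/96 34/55/86 38/57/88 36/56/88 31/51/84 34/53/85 31/50/82 29/49/82 25/47/81 24/45/81 25/46/81 26/46/81 21/44/77 19/42/76
223 200/207/204 227/232/229 215/222/221 185/198/203 179/197/203 172/192/201 166/189/200 173/194/204 150/173/186 124/151/167 126/146/163 128/142/156 128/138/150 147/156/164 137/148/160 113/127/142 130/141/154 124/136/150 100/116/135 81/98/121 63/82/111 60/80/108 61/80/109 46/66/97 37/57/89
224 101/113/114 109/119/119 104/114/117 86/114/124 73/117/135 72/117/136 76/119/135 109/143/155 130/160/168 126/158/167 141/161/168 175/188/189 198/210/207 228/235/232 214/225/224 187/203/208 212/227/229 204/216/221 173/188/197 150/166/179 132/150/165 131/148/164 129/146/163 128/139/155 128/138/149
225 87/97/
[... 1437 characters left out ...]
5/161 163/167/161
W row profile
[(92, 97, 247), (160, 162, 223), (144, 146, 144), (98, 106, 106), (103, 111, 118), (108, 118, 125), (103, 113, 119), (90, 99, 105), (80, 87, 91), (78, 87, 91), (69, 75, 79), (44, 48, 50), (18, 18, 20), (40, 26, 20), (67, 42, 31), (80, 52, 39), (83, 54, 42), (77, 50, 39), (73, 49, 36), (108, 70, 52)]
[(56, 63, 216), (109, 118, 180), (131, 143, 146), (130, 141, 147), (154, 169, 178), (171, 186, 196), (171, 187, 196), (153, 168, 176), (137, 149, 157), (136, 148, 154), (122, 133, 138), (87, 96, 100), (44, 50, 55), (50, 37, 31), (73, 46, 34), (81, 52, 39), (83, 54, 41), (80, 53, 40), (74, 49, 36), (82, 54, 42)]
base front corners [-0.0264  0.1061] [-0.0275 -0.1143]
```

Run:
```python
from h import *
import pickle
S,T=pickle.load(open('s3.pkl','rb'))
ax=np.array([np.cos(-.068),np.sin(-.068)]); ay=np.array([-ax[1],ax[0]])
G=np.array([.590,.0845])
f=lambda P:np.round([(P[:2]-G)@ax,(P[:2]-G)@ay],4)
for u in((270,224.1),(277,224.6),(284,225.1)): print(f(onz(T,u,.048)))
# channel tops: white blobs
for u in((225+(422-405)/4-.375,180+117/4-.375),(225+(757-405)/4-.375,180+145/4-.375)): print('ch',f(onz(T,u,.262)))
# channel outer/inner columns near top
for c,r in((228,208),(314,216)):
    print(r,[int(v) for v in cv2.cvtColor(T['pixels'],cv2.COLOR_BGR2GRAY)[r,c-8:c+8]])
# handle extents (black) row profile
g=cv2.cvtColor(T['pixels'],cv2.COLOR_BGR2GRAY)
for r in(209,210,211): print(r,[int(v) for v in g[r,245:296]])
```

```text
[-0.0006  0.0221]
[-0.0004  0.0011]
[-0.0002 -0.0198]
ch [-0.0085  0.1054]
ch [-0.0091 -0.1067]
208 [90, 92, 92, 87, 150, 254, 255, 248, 147, 82, 87, 101, 170, 199, 179, 208]
216 [255, 255, 255, 255, 181, 41, 34, 137, 228, 255, 225, 89, 84, 90, 90, 92]
209 [228, 219, 212, 207, 171, 98, 51, 56, 61, 58, 58, 53, 51, 51, 47, 46, 43, 42, 42, 40, 39, 37, 37, 38, 41, 36, 35, 41, 46, 50, 54, 55, 55, 68, 76, 98, 111, 115, 141, 160, 162, 162, 162, 163, 171, 178, 177, 162, 161, 171, 179]
210 [255, 255, 253, 253, 227, 123, 55, 61, 67, 69, 68, 63, 60, 61, 62, 63, 64, 63, 64, 64, 63, 64, 59, 56, 54, 51, 50, 48, 44, 43, 43, 41, 38, 38, 39, 38, 38, 37, 39, 43, 44, 50, 53, 68, 129, 160, 160, 152, 158, 174, 179]
211 [254, 254, 255, 255, 253, 176, 63, 14, 21, 27, 28, 32, 32, 39, 45, 49, 53, 59, 64, 64, 65, 68, 65, 63, 61, 65, 67, 66, 67, 67, 67, 68, 64, 64, 60, 57, 54, 53, 48, 46, 45, 43, 39, 40, 118, 156, 153, 151, 160, 173, 176]
```

```bash
python3 -m handwheel '[[[0.05,-0.0045,0.003],[0,0,0],-1],[[0.11,-0.0045,0.003],[0,0,0],-1],[[0.17,-0.0045,0.003],[0,0,0],-1],[[0.22,-0.0045,0.003],[0,0,0],-1],[[0.22,-0.0045,0.003],[0,0,0],-1],[[0.22,-0.0045,0.003],[0,0,0],-1]]'
cat >> h.py <<'E'
AX=np.array([np.cos(-.068),np.sin(-.068)]); AY=np.array([-AX[1],AX[0]]); G=np.array([.590,.0845])
def st():
    o=get_obs(); p=np.array(o['position']); F=np.array(o['contact_force'])
    print('t %.2f nose x %.4f y %.4f under z %.4f'%(o['clock'],(p[:2]-G)@AX+.1365,(p[:2]-G)@AY,p[2]-.0159),'F xyz',np.round([F[:2]@AX,F[:2]@AY,F[2]],1),'M',np.round(o['ft_torque'],2),'grip',round(o['grip_force'],1))
E
python3 -c "from h import *; st()"
```

```text
clock: 14.78
position: [0.4449, 0.0948, 0.0675]
ee_rot: [[0.998, -0.068, 0.0], [-0.068, -0.998, 0.0], [0.0, -0.0, -1.0]]
contact_force: [-0.1, -0.0, -3.9]
finger_gap: 0.0294
grip_force: 60.7
t 14.78 nose x -0.0090 y 0.0004 under z 0.0516 F xyz [-0.1 -0.  -3.9] M [0.02 0.1  0.05] grip 60.7
```

```bash
for i in 1 2 3; do python3 -m handwheel '[[[0.016,0,0],[0,0,0],-1],[[0.032,0,0],[0,0,0],-1],[[0.032,0,0],[0,0,0],-1]]' >/dev/null; python3 -c "from h import *; st()"; done
```

```text
t 15.15 nose x -0.0004 y 0.0003 under z 0.0509 F xyz [ 0.3 -0.6 -4.1] M [-0.02  0.06  0.  ] grip 60.7
t 15.53 nose x 0.0076 y 0.0003 under z 0.0509 F xyz [ 0.2  0.7 -3.8] M [-0.04  0.09  0.02] grip 60.7
t 15.90 nose x 0.0156 y 0.0003 under z 0.0509 F xyz [-1.  -0.7 -2.8] M [0.03 0.09 0.02] grip 60.7
```

```bash
python3 -m handwheel '[[[0,0,-0.0045],[0,0,0],-1],[[0,0,-0.0045],[0,0,0],-1],[[0.016,0,-0.0045],[0,0,0],-1],[[0.032,0,-0.0045],[0,0,0],-1],[[0.032,0,-0.0045],[0,0,0],-1]]' >/dev/null; python3 -c "from h import *; st()"; python3 -m handwheel '[[[0.016,0,0],[0,0,0],-1],[[0.028,0,0],[0,0,0],-1],[[0.028,0,0],[0,0,0],-1]]' >/dev/null
python3 - <<'E'
from h import *
import pickle
st()
S=cam('scene');T=cam('top');pickle.dump((S,T),open('s4.pkl','wb'))
a=S['pixels'];b=T['pixels']
im=np.hstack([cv2.resize(a[200:310,290:400],(440,440),interpolation=cv2.INTER_CUBIC),cv2.resize(b[190:260,250:305],(346,440),interpolation=cv2.INTER_CUBIC)])
cv2.imwrite('pics/q1.png',im)
E
```

```text
t 16.52 nose x 0.0236 y 0.0003 under z 0.0520 F xyz [ 0.3  0.1 -3.8] M [0.02 0.12 0.05] grip 60.7
t 16.90 nose x 0.0305 y 0.0003 under z 0.0520 F xyz [-0.2  0.1 -3.8] M [-0.02  0.15  0.03] grip 60.7
```

View pics/q1.png

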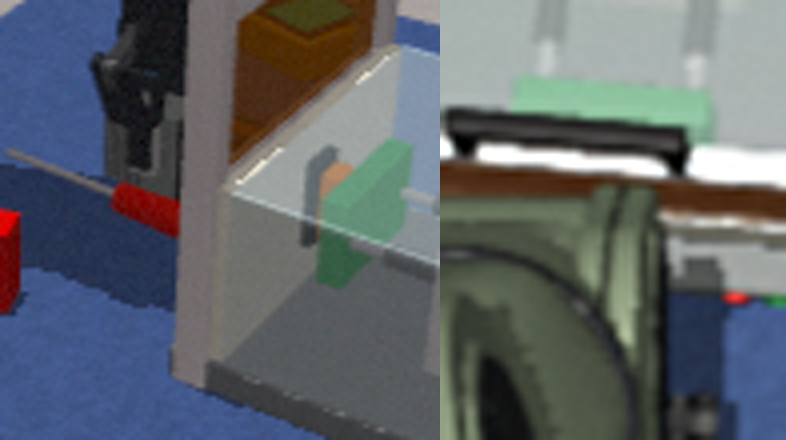

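The connector is through the slot at crop (335,175), just short of the green face, and the guard shows no force. I'll advance gently to contact.

```bash
for i in 1 2 3; do python3 -m handwheel '[[[0.006,0,0],[0,0,0],-1],[[0.012,0,0],[0,0,0],-1],[[0.012,0,0],[0,0,0],-1]]' >/dev/null; python3 -c "from h import *; st()"; done
```

```text
t 17.38 nose x 0.0334 y 0.0004 under z 0.0520 F xyz [-0.4  0.  -2.7] M [-0.06  0.08 -0.05] grip 60.7
t 17.75 nose x 0.0360 y 0.0003 under z 0.0520 F xyz [-4.3  0.2 -2.8] M [ 0.05  0.84 -0.03] grip 60.8
t 18.12 nose x 0.0389 y 0.0003 under z 0.0520 F xyz [-4.4 -0.1 -1.8] M [ 0.04  0.99 -0.01] grip 60.8
```

```bash
python3 -m handwheel '[[[0.006,0,0],[0,0,0],-1],[[0.012,0,0],[0,0,0],-1],[[0.018,0,0],[0,0,0],-1],[[0.022,0,0],[0,0,0],-1],[[0.022,0,0],[0,0,0],-1],[[0.022,0,0],[0,0,0],-1]]'
python3 - <<'E'
from h import *
st()
a=cam('scene')['pixels']
cv2.imwrite('pics/q2.png',cv2.resize(a[180:310,270:420],(750,600) if 0 else (690,598),interpolation=cv2.INTER_CUBIC))
E
```

```text
clock: 18.88
position: [0.4978, 0.0911, 0.0678]
ee_rot: [[0.998, -0.068, -0.002], [-0.068, -0.998, 0.0], [-0.002, 0.0, -1.0]]
contact_force: [-7.8, 0.3, -0.5]
finger_gap: 0.0293
grip_force: 61.0
t 18.88 nose x 0.0441 y 0.0003 under z 0.0519 F xyz [-7.8 -0.2 -0.5] M [ 0.03  1.38 -0.03] grip 61.0
```

View pics/q2.png

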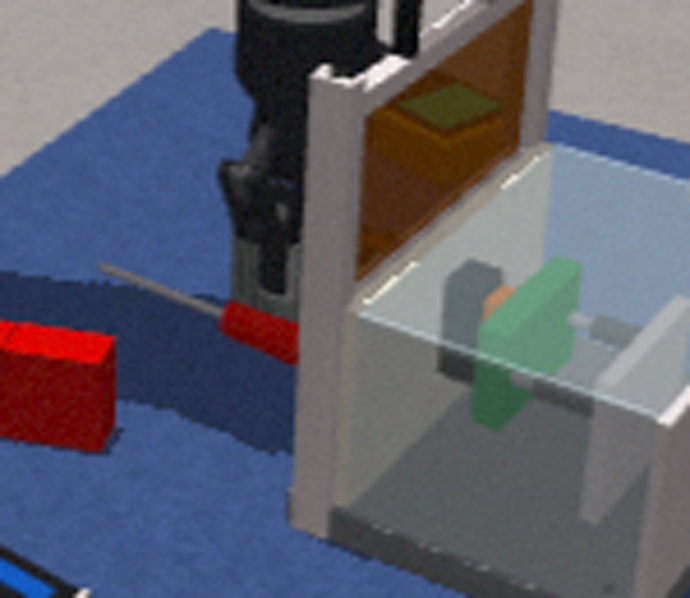

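```bash
python3 -m handwheel '[[[0,0,-0.002],[0,0,0],-1],[[0,0,-0.002],[0,0,0],-1],[[0,0,-0.002],[0,0,0],-1],[[0,0,-0.002],[0,0,0],-1]]' >/dev/null; python3 -c "from h import *; st()"; python3 -m handwheel '[[[0,0,-0.002],[0,0,0],-1],[[0,0,-0.002],[0,0,0],-1],[[0,0,-0.002],[0,0,0],-1],[[0,0,-0.002],[0,0,0],-1]]' >/dev/null; python3 -c "from h import *; st()"
```

```text
t 19.43 nose x 0.0439 y 0.0003 under z 0.0523 F xyz [-7.3 -0.2 -3.3] M [0.04 1.55 0.04] grip 60.7
t 19.93 nose x 0.0437 y 0.0003 under z 0.0527 F xyz [-7.9 -0.8 -5.6] M [0.09 1.74 0.04] grip 60.4
```

```bash
python3 -m handwheel '[[[0.001,0,0.0015],[0,0,0],-1],[[0.001,0,0.0015],[0,0,0],-1],[[0.001,0,0.0015],[0,0,0],-1],[[0.001,0,0.0015],[0,0,0],-1],[[0.001,0,0.0015],[0,0,0],-1],[[0.001,0,0.0015],[0,0,0],-1]]' >/dev/null
python3 - <<'E'
from h import *
st(); print(np.abs(get_obs()['qd']).max())
E
```

```text
t 20.68 nose x 0.0440 y 0.0003 under z 0.0524 F xyz [-8.3 -0.6 -3.3] M [ 0.06  1.6  -0.02] grip 60.6
0.0015254057347459946
```

```bash
python3 -c "from h import *; print(job_done()); st()"
```

```text
the job is handed in; nothing more can be done
None
the job is handed in; nothing more can be done
```

The job is handed in at about 21 s of 61 s; the verdict was not shown. The shutter was up and the module was still gripped and level through the slot. By my estimate its nose was 44 mm past the guard face, pressing the contact head with about 8 N, and I read no clear load on the guard.

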